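# Tip grinding balls out of a corner-spout tray into a dish

### The job

Slide the steel dish under the spout of the tipping tray, then lift the bar at the opposite corner so that the tray tilts about its spout corner and all four grinding balls run out through the notch into the dish. Lower the tray gently back to rest and let go; do not touch the balls with the gripper, keep the dish upright on the desk, and leave the other things where they are.

Things in the scene. Friction and masses are not known exactly. Their poses are not given: they have to be found in the camera images.
- tipper: Tipping stand, fixed. Origin on the desk under the tray's hinge axis; +x horizontal the way the spout points, +y along the hinge axis, z up. Hinge axis 90 mm up. Base plate 8 mm thick under the tray, x=-222 to -15 mm. Two posts (22x10 mm, 102 mm high) at x=-8, y=+-55 mm; the desk ahead of them (x > 3 mm) is free for the dish.
- tray (a joint): Hinge of the aluminium tray (150 mm square, walls 18 mm, 0.4 kg); a 50 mm notch at the spout corner. 0 rad = rest, leaning back 0.09 rad (level at 0.09); grows as the far corner rises; stop at 0.9. No latch or spring: it falls back if let go. Balls resist rolling: they start to run at about 0.15 to 0.3 rad; 0.5 to 0.8 held for 2 s clears the tray.
- tray_bar (a point): Middle of the round steel lifting bar opposite the spout: 10 mm thick, 90 mm long, parallel to the hinge axis, an 8 mm arm at each end (+-40 mm). 225 mm behind and 15 mm above the hinge axis in the tray's frame; at rest 85 mm above the desk, free below, 38 mm free to the tray's corner. Axes: x along the floor to the spout, z floor normal. Can be hooked from below or pinched.
- spout_tip (a point): Tip of the spout, on the upper face of the tray floor, 30 mm ahead of the hinge axis; about 99 mm above the desk at rest, about 75 mm with the tray fully tipped. Balls fall off up to 40 mm ahead of the point below the tip. Axes as for tray_bar.
- dish: Loose round open steel dish, 100 mm across the rim, 94 mm the foot, 45 mm high, wall 3 mm, floor 4 mm, 0.16 to 0.28 kg. Origin at the centre of its underside, z up. Starts on the desk 90 to 170 mm ahead of the spout tip. Best place: centre 25 mm ahead of the tip (stand x = 55 mm), clear of the posts.
- timer: White lab timer, 62x62x18 mm, on the desk; bystander. Origin at the centre of its underside.
- objective_jar: Closed canister with a black cap, 45 mm across, 63 mm high, on the desk; bystander. Origin at the centre of its underside.
- log_book: Dark blue log book, 104x154x14 mm, lying on the desk; bystander. Origin at the centre of its underside.
- ball_1: One of four like steel grinding balls, 14 mm across, 12.5 g, together in the tray's rear corner (by the lifting bar) at the start. Origin at its centre.
- ball_2: One of four like steel grinding balls, 14 mm across, 12.5 g, together in the tray's rear corner (by the lifting bar) at the start. Origin at its centre.
- ball_3: One of four like steel grinding balls, 14 mm across, 12.5 g, together in the tray's rear corner (by the lifting bar) at the start. Origin at its centre.
- ball_4: One of four like steel grinding balls, 14 mm across, 12.5 g, together in the tray's rear corner (by the lifting bar) at the start. Origin at its centre.
There are look-alikes about, which are no part of the job. What is shaped like the dish but black is not meant.

How it is judged (in metres and radians):
On the way, in this order (a step that is already met when the one before it is completed fails the run):
1. the dish stands under the spout tip (its centre within 40 mm of the tip, seen from above), with the tray still down (horizontal distance between dish and spout_tip below 0.04 m and height (world z) of dish below 0.005 m and value of joint tray below 0.1 rad), for 0.2 s.
2. all four balls are in the dish (horizontal distance between each of ball_1, ball_2, ball_3, ball_4 and dish below 0.046 m and height (world z) of each of ball_1, ball_2, ball_3, ball_4 below 0.045 m), for 0.2 s.
At the end, for the whole second after the job is handed in: All four balls lie in the dish (centres within 46 mm of its axis and below its rim), the dish stands upright and still on the desk, and the tray is back at rest (within 0.04 rad) (all of step 2 and value of joint tray below 0.04 rad and angle between dish's own z axis and vertical below 0.1 rad and height (world z) of dish below 0.005 m and linear speed of dish below 0.02 m/s); the robot touches nothing.
It fails at once if the gripper or arm touches a ball (contact force between any of the fingers, the arm and ball_1 above 0.1 N or contact force between any of the fingers, the arm and ball_2 above 0.1 N or contact force between any of the fingers, the arm and ball_3 above 0.1 N or contact force between any of the fingers, the arm and ball_4 above 0.1 N).
It fails at once if the tray is dropped (falls back faster than 3 rad/s) (velocity of joint tray below -3 rad/s).
It fails at once if the dish is tipped more than 0.5 rad (angle between dish's own z axis and vertical above 0.5 rad).
It fails at once if the timer, the canister or the log book is moved more than 20 mm (distance of any of timer, objective_jar, log_book from where it was at the start of the episode above 0.02 m).
It also fails if it takes over 72 s, if anything falls off the work surface, if the arm or the gripper's body presses on something with over 40 N, if the wrist force passes 120 N, or if a joint passes its speed limit or range.

### The arm

A 6-joint arm with a two-finger parallel gripper is mounted at the origin on a cart in front of the work surface, level with it; the furniture and walls round the work are solid. World frame = base frame: x ahead of the robot, y to its left, z up, the work surface at z = 0. Lengths are in mm, angles in rad, forces in N, time in s.
With the tool pointing down it reaches from about 425 to 950 mm from the base axis. Payload 14.7 kg.
Tool frame: the origin (TCP) lies at the very end of the fingers, on their centre line; the grasp point (between the pads) lies 19 mm behind it (robot.hold_point_z is the distance from the TCP to the grasp point, in mm); z points along the fingers, y is the line along which they close (so a half turn about z gives the same grasp; the last joint's range is limited). The gripper opens to 85 mm and grips with 20 to 120 N. Pads are 22 mm wide; open, the fingers measure 114 mm over their backs; the gripper's body (76 mm by 85 mm) begins 54 mm behind the grasp point. The pads swing forward as they close: fully open they stand 13 mm farther back than shut.
Start: joints at [1.301, 0.48, 1.596, -0, 1.065, -0.047], TCP at [143.6, 633.933, 196.897] pointing down, gripper open.
Joint ranges: [-2.75, 2.75], [-0.82, 2.05], [0.23, 2.67], [-1.56, 4.7], [0.09, 2.69], [-2.92, 2.92]. Speed limits (rad/s): [1.89, 1.89, 2.39, 3.01, 3.01, 3.01].

### API

Orientations are given as a unit quaternion [w, x, y, z].
In Python, from rig import robot gives the robot as it stands. The module is installed in compiled form; this text tells all that it offers.
- The arm moves only by the tool apply_moves, never from a script. Its argument "plan" is text: rows parted by semicolons, each of 6 numbers parted by spaces: the shift along the tool's x, y, z as a fraction of full scale, then the turn, a rotation vector about the tool's x, y, z as a fraction of full scale. In form: dx dy dz wx wy wz; .... A call has 1 to 5 rows; each row is the pose to reach, as a shift and turn from the pose commanded when the call began, along the tool's axes at that moment; what a row does not reach only later rows make up. Full scale, the value 1, is 75 cm for a shift and 60 degrees for a turn. A row lasts 1/10 s, in which the tool goes at most 50 mm and 8.59 degrees, less where a joint would pass 70% of its speed; a pose out of reach is approached as far as the arm can. A call with a number of a shift or a turn outside -1 to 1 is refused whole. A call with a gripper value outside its range is refused whole. "grip" is the opening, from 0 (shut) to 1 (fully open), set as the call begins (left out, the last holds). The fingers move at their own pace and stop on an object; "squeeze" is the grip in N (left out, the last holds). Time passes only in rows, so rows that repeat a pose let the fingers close. It gives the time, the measured TCP pose, the force, the opening and the grip force at its end, in the units of the state.
- robot.get_state(): the state, without advancing time (a new reading comes with each control period).
- robot.get_image(name): name is "scene" or "top" or "wrist"; returns the picture (480x640x3 uint8, red, green, blue); there is no depth.
- robot.camera_params(name): a dict with "vfov" (degrees; the focal length in pixels is half the picture's height over the tangent of half this angle, whatever the lens; pixels are square), "cx", "cy" (the principal point, pixels), "R" (3x3) and "t" (3): a world point X has camera coordinates R X + t. Camera axes: x right, y down, z forward; pixel columns grow to the right and rows downward; lengths in mm; the calibration is good to about 2 mm. A picture is of the moment at which its call begins: read the wrist's pose just before it. camera_params takes no time and is no camera call; for the wrist camera it gives the pose at the moment of the call.
- robot.hand_in(): hands the job in; it is judged then, once.
The state is a dict: "time": time; "q": joint angles; "qvel": joint speeds; "joint_torque": joint torques, N m; "eef_pos": TCP position; "tool_rot": TCP orientation; "contact_force": force on the tool from outside, world axes, zero at the start; "torque": the same for the moment, N m; "grip_width": finger opening in mm; "grip_force": force on a finger pad.
Only numpy, scipy, OpenCV 4.12 (cv2) and the standard library are available. Lean on these libraries where they do the work, as an engineer would, in place of code of your own. Each camera call takes 0.05 s, during which the arm holds its last target. There are 200 camera calls.

## Working session

There is one attempt and no reset: what is moved stays moved. The work goes in short steps, Python scripts to look and compute and a tool call to move; the robot and the scene stay as the last step left them, time stands still between calls to the robot, and variables do not carry over. Pictures are saved under pics/ and viewed, at most 10 in all, crops included, and the job is handed in when it is done.

Besides the shell and the picture viewer there is one more tool, called after "Call:" by a JSON object that holds its "fn" and its "kwargs", one argument or row to a line. apply_moves: Moves the arm, as the interface text tells. Its arguments: {"type":"object","properties":{"plan":{"type":"string"},"grip":{"type":"number"},"squeeze":{"type":"number"}},"required":["plan"]}

```bash
mkdir -p pics; cat > h.py <<'E'
import numpy as np, cv2
from rig import robot
def cam(n):
    p=robot.camera_params(n); f=240/np.tan(np.radians(p['vfov'])/2)
    return f,p['cx'],p['cy'],np.array(p['R']),np.array(p['t'])
def ray(c,u,v,z):
    f,cx,cy,R,t=c; d=R.T@np.array([(u-cx)/f,(v-cy)/f,1]); o=-R.T@t
    return o+d*(z-o[2])/d[2]
def proj(c,X):
    f,cx,cy,R,t=c; x=R@np.array(X)+t; return f*x[0]/x[2]+cx, f*x[1]/x[2]+cy
def snap(n,name):
    c=cam(n); im=robot.get_image(n); cv2.imwrite(f'pics/{name}.png',im[:,:,::-1]); np.savez(f'pics/{name}.npz',im=im,f=c[0],cx=c[1],cy=c[2],R=c[3],t=c[4]); return c,im
def load(name):
    d=np.load(f'pics/{name}.npz'); return (d['f'],d['cx'],d['cy'],d['R'],d['t']),d['im']
E
python3 - <<'E'
from h import *
for n in ('top','scene'):
    c,_=snap(n,n); print(n,c[0],-c[3].T@c[4])
s=robot.get_state(); print(s)
E
```

```text
top 479.5779035513254 [ 308.03183207  -90.38605288 1275.79719402]
scene 538.313826994587 [-399.22266196 -724.76557778 1129.27549921]
{'time': 0.1, 'q': array([ 1.30140752e+00,  4.80790612e-01,  1.59678925e+00, -1.61420379e-05,
        1.06508752e+00, -4.65592985e-02]), 'qvel': array([-0.00045866, -0.00384116, -0.00237255, -0.00191977, -0.00182946,
       -0.00125981]), 'joint_torque': array([ 1.28297590e-03, -9.52244210e+01, -4.31042004e+01, -3.11495342e-04,
        5.22428658e-03, -9.91741132e-06]), 'eef_pos': array([143.49875674, 633.56157804, 196.33069214]), 'tool_rot': array([-7.75666454e-05,  1.11180488e-01,  9.93800086e-01, -5.31786361e-04]), 'contact_force': array([ 0.19807688, -0.61438099, -1.03663954]), 'torque': array([-0.01872165,  0.00087902,  0.06183447]), 'grip_force': 0.0, 'grip_width': 85.49923981026551}
```

View pics/top.png

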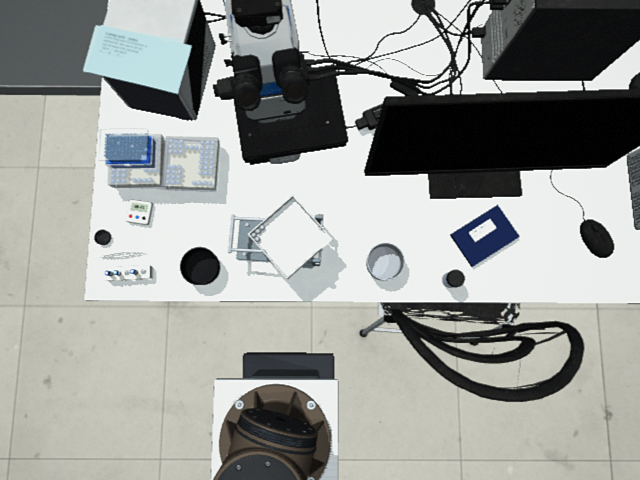

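View pics/scene.png

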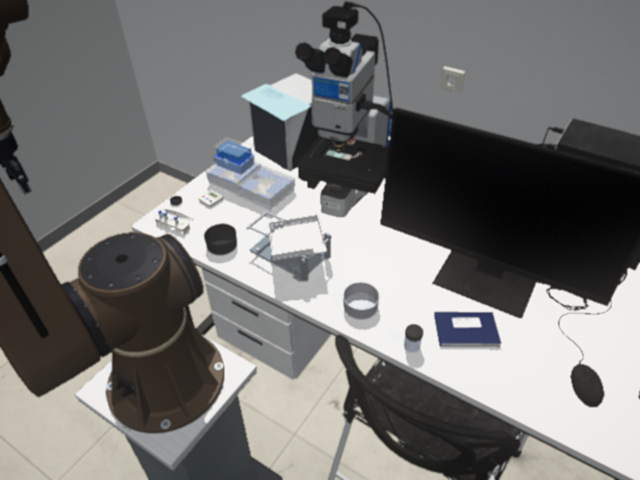

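Top view: the steel dish is at (385,263). The black look-alike is at (200,266), and the canister at (455,278) is also round. The tray is at (290,238), its spout corner at about (331,240), and the bar at about (234,235) on the left. I choose the grey open dish and check it with a close crop.

```bash
python3 - <<'E'
from h import *
c,im=load('top'); cr=im[185:305,215:415]; cv2.imwrite('pics/c1.png',cv2.resize(cr,None,fx=4,fy=4,interpolation=cv2.INTER_CUBIC)[:,:,::-1])
for n,u,v,z in (('dish',385,262,45),('spout',331,240,99),('barN',232,252,85),('barF',234,217,85),('jar',455,278,63),('book',485,236,14),('timer',139,212,18),('black',200,266,45)):
    print(n,ray(c,u,v,z).round(0))
for y in (-300,0,300): print(proj(c,[500,y,0]))
E
```

```text
dish [ 451. -279.   45.]
spout [ 499. -138.   99.]
barN [470. 109.  85.]
barF [559. 107.  85.]
jar [ 409. -453.   63.]
book [ 526. -553.   14.]
timer [585. 373.  18.]
black [438. 197.  45.]
(np.float64(389.7359270002789), np.float64(245.84111466435533))
(np.float64(278.2602797962745), np.float64(245.28124433526574))
(np.float64(166.54837762218725), np.float64(244.72018744972937))
```

View pics/c1.png

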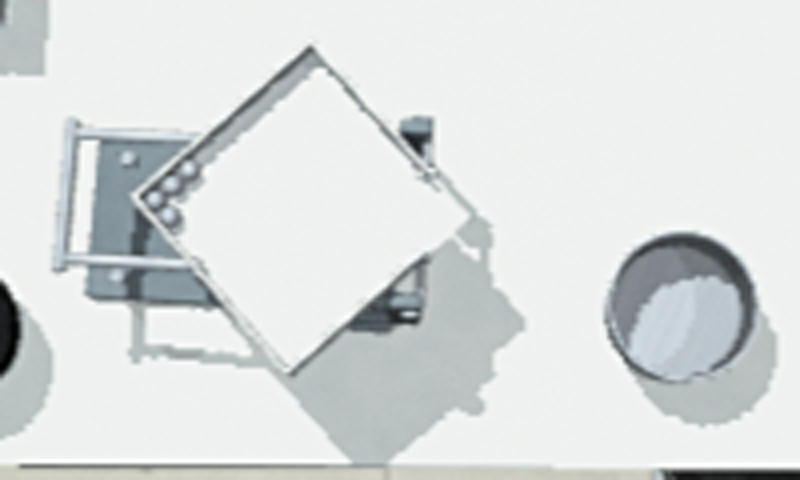

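```bash
cat >> h.py <<'E'
from scipy.spatial.transform import Rotation as Ro
def go(T,ang=None,note=''):
    "tool-axis fractions from the measured pose to world point T, tool y turned to world angle ang (deg)"
    s=robot.get_state(); q=s['tool_rot']; R=Ro.from_quat([q[1],q[2],q[3],q[0]]); 
    d=R.as_matrix().T@(np.array(T)-s['eef_pos'])/750
    w=np.zeros(3)
    if ang is not None:
        y=np.array([np.cos(np.radians(ang)),np.sin(np.radians(ang)),0]); z=np.array([0,0,-1.]); M=np.c_[np.cross(y,z),y,z]
        w=(R.inv()*Ro.from_matrix(M)).as_rotvec()/np.radians(60)
    print(note,d.round(4),w.round(3))
E
python3 - <<'E'
from h import *
c,im=load('top')
P=lambda x,y,z: ray(c,215+(x+.5)/4-.5,185+(y+.5)/4-.5,z)
b1,b2=P(72,120,85),P(62,268,85); tip=P(472,216,99); bm=(b1+b2)/2
print('bar len',np.linalg.norm(b1-b2),'mid',bm,'tip',tip,'dist',np.linalg.norm((tip-bm)[:2]))
corner=P(135,195,101); print('corner',corner)
# plate/post tops
print('posts',P(417,125,102),P(405,310,102))
u1=(tip-bm)[:2]; u1/=np.linalg.norm(u1); b=(b1-b2)[:2]; b/=np.linalg.norm(b)
print(np.degrees(np.arctan2(u1[1],u1[0])),np.degrees(np.arctan2(b[1],b[0]))-90)
# dish: outline contour in top view
g=cv2.cvtColor(im,cv2.COLOR_RGB2GRAY); print('dish',P(682,306,45), 'W',P(608,306,45),P(757,306,45),'N',P(682,232,45),P(682,381,45))
c2,_=load('scene')
for p in (bm,tip,P(682,306,45)): print(proj(c2,p))
go([500,109,200],87,'to mid')
E
python3 - <<'E'
import cv2
im=cv2.imread('pics/scene.png')[190:340,230:400]
cv2.imwrite('pics/c2.png',cv2.resize(im,None,fx=4,fy=4,interpolation=cv2.INTER_CUBIC))
E
```

```text
bar len 94.71481521679848 mid [517.86839764 112.52096057  85.        ] tip [ 502.53341793 -141.924742     99.        ] dist 254.90738937514647
corner [514.34784006  67.57293731 101.        ]
posts [ 559.50323559 -107.51958944  102.        ] [ 443.19998017 -100.44840911  102.        ]
-93.44894065051439 -91.99624992427054
dish [ 453.23715073 -279.85371464   45.        ] W [ 453.00267657 -232.02695385   45.        ] [ 453.47489192 -328.34686543   45.        ] N [ 501.62264508 -280.78473914   45.        ] [ 404.80247906 -278.92174388   45.        ]
(np.float64(257.10306056749005), np.float64(219.2305779712701))
(np.float64(326.0381825781676), np.float64(250.109960491172))
(np.float64(359.8447437408881), np.float64(294.51363942053126))
to mid [-0.6181 -0.5771 -0.0043] [-0.001 -0.    -0.163]
```

View pics/c2.png

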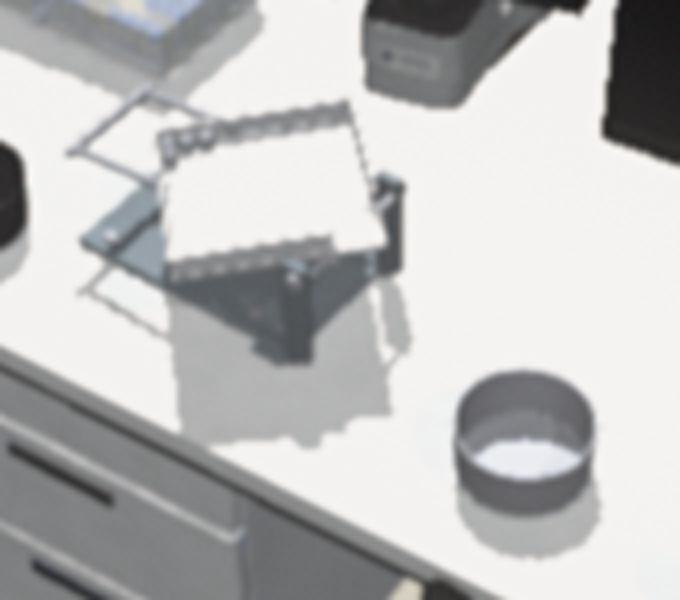

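The crop (c2) confirms the choice: the grey steel dish is open and upright, with its rim centre at scene (360,294). The bar and spout project where they are seen. Bar mid is (518,112,85), tip (502,-142,99), dish (453,-280), and the bar-to-tip distance of 255 matches the given size.

Call:
{"fn": "apply_moves", "kwargs": {
  "plan": "-0.041 -0.038 0 0 0 0; -0.082 -0.077 0 0 0 0; -0.123 -0.115 0 0 0 0; -0.164 -0.154 0 0 0 0; -0.206 -0.192 0 0 0 0",
  "grip": 0.47,
  "squeeze": 25
}}

```text
time: 0.6
eef_pos: [262.9, 457.7, 196.7]
tool_rot: [-0.0, 0.111, 0.994, -0.0]
contact_force: [0.6, 0.2, 0.4]
grip_width: 40.3
grip_force: 0.0
```

Call:
{"fn": "apply_moves", "kwargs": {
  "plan": "-0.041 -0.038 0 0 0 0; -0.082 -0.077 0 0 0 0; -0.123 -0.115 0 0 0 0; -0.164 -0.154 0 0 0 0; -0.206 -0.192 0 0 0 0"
}}

```text
time: 1.1
eef_pos: [381.8, 283.1, 196.8]
tool_rot: [-0.0, 0.111, 0.994, -0.0]
contact_force: [0.3, 1.2, 0.0]
grip_width: 40.3
grip_force: 0.0
```

Call:
{"fn": "apply_moves", "kwargs": {
  "plan": "-0.041 -0.038 0 0 0 0; -0.082 -0.077 0 0 0 -0.04; -0.123 -0.115 0 0 0 -0.08; -0.164 -0.154 0 0 0 -0.12; -0.206 -0.192 0 0 0 -0.163"
}}

```text
time: 1.6
eef_pos: [500.7, 108.5, 196.8]
tool_rot: [-0.0, 0.025, 1.0, -0.0]
contact_force: [-0.1, 0.3, -0.3]
grip_width: 40.1
grip_force: 0.0
```

```bash
python3 - <<'E'
from h import *
go([450.5,-328.5,200],87,'above'); print(robot.get_state()['q'].round(2))
E
```

```text
above [ 0.0375 -0.5852 -0.0042] [-0.    -0.     0.002]
[ 0.15  0.29  1.91  0.    0.95 -1.37]
```

Call:
{"fn": "apply_moves", "kwargs": {
  "plan": "0.004 -0.06 0 0 0 0; 0.008 -0.12 0 0 0 0; 0.012 -0.18 0 0 0 0; 0.016 -0.24 0 0 0 0; 0.019 -0.295 0 0 0 0"
}}

```text
time: 2.1
eef_pos: [473.7, -111.9, 196.8]
tool_rot: [-0.0, 0.026, 1.0, -0.0]
contact_force: [0.2, 0.4, -0.9]
grip_width: 39.9
grip_force: 0.0
```

Call:
{"fn": "apply_moves", "kwargs": {
  "plan": "0.004 -0.06 0 0 0 0; 0.008 -0.12 0 0 0 0; 0.012 -0.18 0 0 0 0; 0.016 -0.24 0 0 0 0; 0.018 -0.29 0 0 0 0"
}}

```text
time: 2.6
eef_pos: [448.8, -328.8, 196.7]
tool_rot: [-0.0, 0.026, 1.0, -0.0]
contact_force: [1.1, 0.1, -0.1]
grip_width: 40.2
grip_force: 0.0
```

Call:
{"fn": "apply_moves", "kwargs": {
  "plan": "0 0 0.04 0 0 0; 0 0 0.08 0 0 0; 0 0 0.12 0 0 0; 0 0 0.12 0 0 0"
}}

```text
time: 3.0
eef_pos: [447.4, -324.9, 103.6]
tool_rot: [-0.002, 0.026, 1.0, 0.002]
contact_force: [0.3, -0.2, 0.2]
grip_width: 40.1
grip_force: 0.0
```

```bash
python3 - <<'E'
from h import *
c,im=snap('wrist','w1'); print(robot.get_state()['eef_pos'])
print(proj(c,[453.2,-280,45]),proj(c,[450.5,-328.5,45]),-c[3].T@c[4])
go([450.5,-328.5,15],87)
E
```

```text
[ 448.45946594 -325.62957036  105.64613465]
(np.float64(386.8134448235629), np.float64(245.44231890337466)) (np.float64(306.17451469366875), np.float64(245.34953780566624)) [ 368.23423121 -321.26818948  282.22360945]
 [-0.0033 -0.004   0.1208] [ 0.002 -0.003  0.   ]
```

View pics/w1.png

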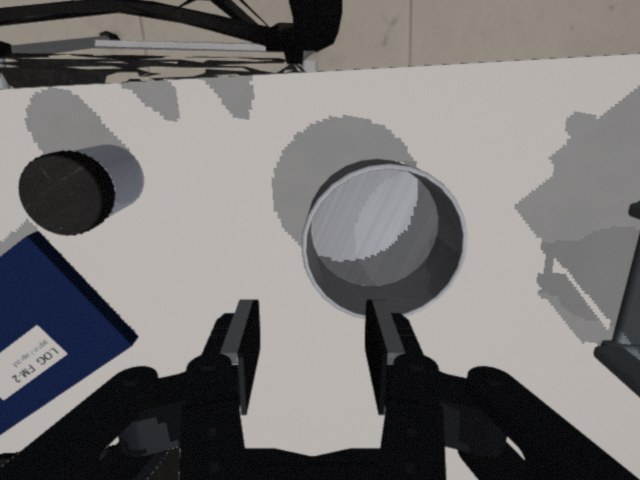

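The wrist view shows the dish rim centred at about (384,242) and its left wall at (306,243). Both are within 2 mm of the prediction, so I descend.

Call:
{"fn": "apply_moves", "kwargs": {
  "plan": "-0.003 -0.002 0.03 0 0 0; -0.003 -0.003 0.06 0 0 0; -0.003 -0.003 0.09 0 0 0; -0.003 -0.003 0.115 0 0 0; -0.003 -0.003 0.12 0 0 0"
}}

```text
time: 3.55
eef_pos: [451.8, -328.8, 16.8]
tool_rot: [-0.0, 0.026, 1.0, 0.0]
contact_force: [0.2, -0.1, 0.4]
grip_width: 40.3
grip_force: 0.0
```

Call:
{"fn": "apply_moves", "kwargs": {
  "plan": "0 0 0 0 0 0; 0 0 0 0 0 0; 0 0 0 0 0 0; 0 0 0 0 0 0; 0 0 0 0 0 0",
  "grip": 0
}}

```text
time: 4.05
eef_pos: [452.0, -329.1, 17.4]
tool_rot: [0.0, 0.026, 1.0, -0.0]
contact_force: [-0.2, 0.5, -0.9]
grip_width: -0.2
grip_force: 0.0
```

Call:
{"fn": "apply_moves", "kwargs": {
  "plan": "0 0 0 0 0 0; 0 0 0 0 0 0; 0 0 0 0 0 0"
}}

```text
time: 4.35
eef_pos: [451.7, -328.9, 16.9]
tool_rot: [-0.0, 0.026, 1.0, 0.0]
contact_force: [0.1, -0.4, -0.1]
grip_width: -0.3
grip_force: 0.0
```

```bash
python3 - <<'E'
from h import *
c,im=load('w1')
s=robot.get_state(); print(s['contact_force'],s['eef_pos'],s['grip_width'])
t=np.array([502.5,-142]);u=np.array([-.052,-.9986]); g=t+27*u+48.5*u
go([*g,s['eef_pos'][2]],87)
E
```

```text
[ 0.10198366 -0.40062734 -0.07690363] [ 451.72342089 -328.85252664   16.88215713] -0.325641713843936
 [-0.0546  0.1517  0.    ] [ 0. -0.  0.]
```

The gripper shut on nothing, so I look again.

```bash
python3 - <<'E'
from h import *
c,im=snap('wrist','w2')
c,im2=snap('top','t2')
a=im2[225:300,330:430]; a=cv2.resize(a,(400,300),interpolation=cv2.INTER_CUBIC); b=cv2.resize(im,(400,300))
cv2.imwrite('pics/w2t.png',np.hstack([a,b])[:,:,::-1]); print(proj(c,[451.7,-328.9,17]))
E
```

```text
(np.float64(402.0854357039864), np.float64(263.02932530844544))
```

View pics/w2t.png

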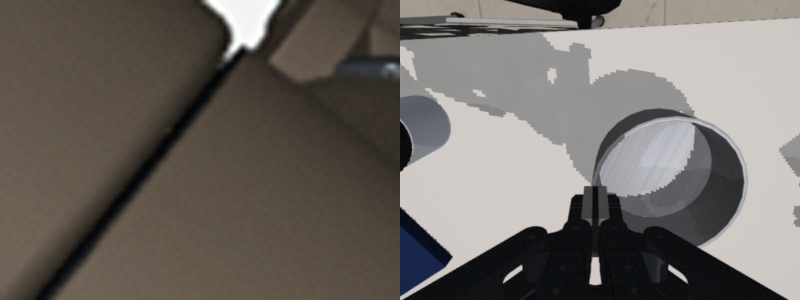

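```bash
python3 - <<'E'
from h import *
c,im=load('w2'); print('TCP',proj(c,[451.7,-328.9,17]),'z45',proj(c,[451.7,-328.9,45]))
for u,v in ((702,118),(747,180),(603,160),(725,237)):
    print(ray(c,(u-400)*1.6,v*1.6,45).round(1))
cv2.imwrite('pics/w2c.png',cv2.resize(im[150:420,230:580],None,fx=2.2,fy=2.2,interpolation=cv2.INTER_CUBIC)[:,:,::-1])
c,im=load('w1')
print('w1');
for u,v in ((303,242),(466,242),(384,165),(384,318)): print(ray(c,u,v,45).round(1))
E
```

```text
TCP (np.float64(312.13425590308157), np.float64(279.9479292033278)) z45 (np.float64(312.09829704078754), np.float64(308.665108700368))
[ 406.2 -263.9   45. ]
[ 447.7 -232.5   45. ]
[ 429.4 -322.8   45. ]
[ 490. -242.   45.]
w1
[ 448.3 -330.3   45. ]
[ 453.6 -232.4   45. ]
[ 404.8 -281.7   45. ]
[ 502.2 -281.7   45. ]
```

View pics/w2c.png

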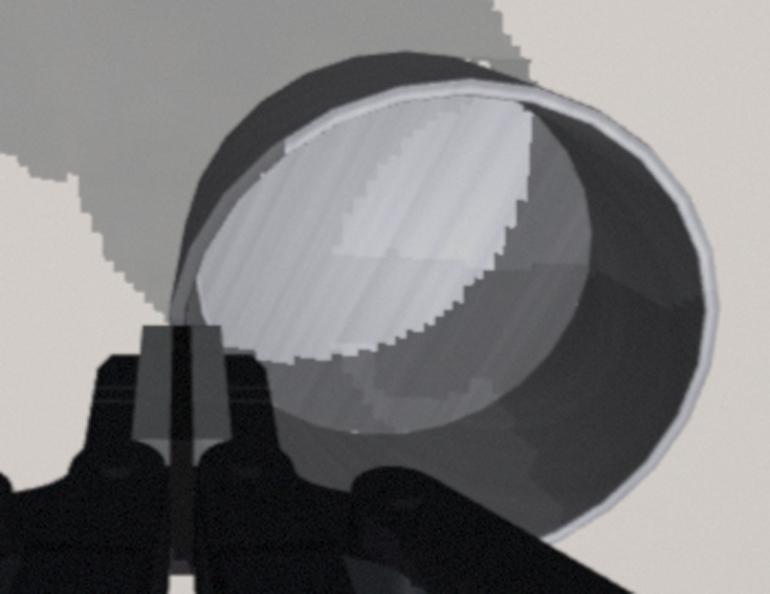

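The crop shows the dish wall running into the gap between the pads at about crop (180,320). It looks straddled, so I slide it slowly and check.

Call:
{"fn": "apply_moves", "kwargs": {
  "plan": "-0.003 0.008 0 0 0 0; -0.007 0.02 0 0 0 0; -0.011 0.032 0 0 0 0; -0.016 0.044 0 0 0 0; -0.02 0.056 0 0 0 0"
}}

```text
time: 4.95
eef_pos: [469.4, -286.7, 16.9]
tool_rot: [0.0, 0.026, 1.0, -0.0]
contact_force: [0.6, -0.1, 1.0]
grip_width: 0.1
grip_force: 0.0
```

```bash
python3 - <<'E'
from h import *
s=robot.get_state(); print(s['contact_force'],s['grip_width'],s['grip_force'])
c,im=snap('wrist','w3'); c0,im0=load('w2')
d=np.abs(im.astype(int)-im0).sum(2); print('dish region diff',d[180:300,330:480].mean(),'elsewhere',d[60:140,500:].mean(), d[150:300,500:].mean())
g=cv2.cvtColor(im,cv2.COLOR_RGB2GRAY)
cv2.imwrite('pics/w3s.png',cv2.resize(im,(480,360))[:,:,::-1])
E
```

```text
[ 0.59327441 -0.09965099  0.96603342] 0.05680769091394747 0.0
dish region diff 223.53077777777779 elsewhere 50.08580357142857 176.7952380952381
```

View pics/w3s.png

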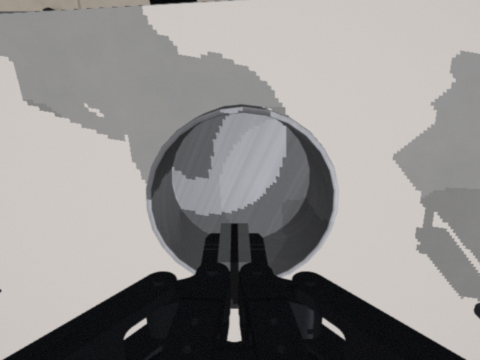

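```bash
python3 - <<'E'
from h import *
c,im=snap('wrist','w4'); print('TCP',robot.get_state()['eef_pos'],proj(c,robot.get_state()['eef_pos']))
k=4/3
for u,v in ((148*k,195*k),(337.5*k,195*k),(241*k,106*k)): print(ray(c,u,v,45).round(1))
c,im=snap('scene','s4'); 
cv2.imwrite('pics/s4c.png',cv2.resize(im[220:340,280:440],None,fx=4,fy=4,interpolation=cv2.INTER_CUBIC)[:,:,::-1])
E
```

```text
TCP [ 469.34532677 -286.31493954   16.89479203] (np.float64(310.67787036878366), np.float64(279.5535445203541))
[ 446.3 -328.8   45. ]
[ 451.4 -231.4   45. ]
[ 403.9 -279.    45. ]
```

View pics/s4c.png

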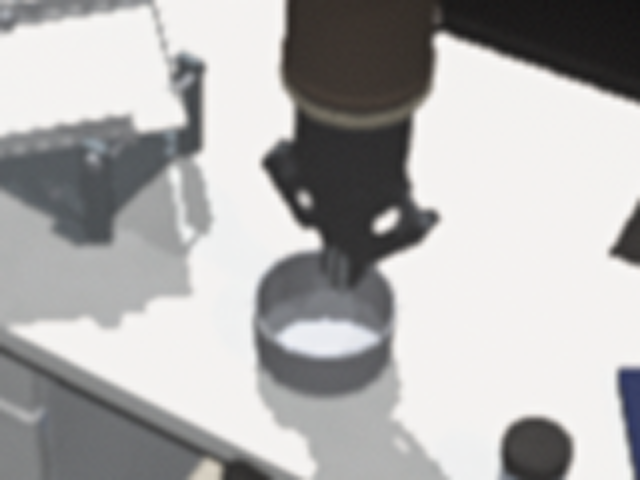

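```bash
python3 - <<'E'
from h import *
c,_=load('s4')
for z in (17,30,45,60): print(z,[(np.array(proj(c,[469.3,y,z]))-[280,220])*4 for y in (-286.5,)])
print('inside rim far', (np.array(proj(c,[500,-281,45]))-[280,220])*4,(np.array(proj(c,[451,-281,4]))-[280,220])*4)
E
```

```text
17 [array([338.20906497, 314.3415401 ])]
30 [array([339.00704595, 301.63946   ])]
45 [array([339.93995324, 286.78965347])]
60 [array([340.88615523, 271.72822485])]
inside rim far [355.12970283 254.98556653] [317.06105028 340.95411582]
```

```bash
python3 - <<'E'
from h import *
print('hold',robot.hold_point_z)
c,im=load('w1'); T=[448.46,-325.63,105.65]; print('f',c[0])
for dz in (0,10,20,28,35):
  print(dz,[np.round(proj(c,[T[0]+sx*11,T[1]+sy*20,T[2]+dz]),0) for sx in(-1,1) for sy in (-1,1)])
E
```

```text
hold 18.700000000000003
f 417.12337333554063
0 [array([266., 264.]), array([353., 260.]), array([270., 308.]), array([355., 303.])]
10 [array([263., 273.]), array([356., 268.]), array([268., 318.]), array([357., 314.])]
20 [array([260., 282.]), array([358., 277.]), array([265., 330.]), array([359., 325.])]
28 [array([258., 291.]), array([360., 286.]), array([263., 340.]), array([361., 335.])]
35 [array([256., 299.]), array([363., 293.]), array([261., 350.]), array([364., 345.])]
```

The fingertips are really about 28 mm above the reported TCP when shut, and about 35 mm when half open. They passed over the rim and the dish has not moved. I lift, go back and descend deeper.

Call:
{"fn": "apply_moves", "kwargs": {
  "plan": "0 0 -0.03 0 0 0; 0 0 -0.06 0 0 0; 0.013 -0.028 -0.06 0 0 0; 0.025 -0.057 -0.06 0 0 0; 0.025 -0.057 -0.06 0 0 0",
  "grip": 0.47
}}

```text
time: 5.6
eef_pos: [447.4, -331.8, 62.2]
tool_rot: [0.0, 0.027, 1.0, -0.001]
contact_force: [-0.8, 1.0, -0.1]
grip_width: 40.1
grip_force: 0.0
```

Call:
{"fn": "apply_moves", "kwargs": {
  "plan": "0 0 0 0 0 0; 0 0 0.02 0 0 0; 0 0 0.04 0 0 0; 0 0 0.06 0 0 0; 0 0 0.06 0 0 0"
}}

```text
time: 6.1
eef_pos: [447.2, -328.0, 15.3]
tool_rot: [-0.001, 0.026, 1.0, 0.001]
contact_force: [-0.6, -0.3, 0.2]
grip_width: 40.2
grip_force: 0.0
```

```bash
python3 - <<'E'
from h import *
s=robot.get_state(); print(s['eef_pos'],s['contact_force'],s['grip_width'])
go([449,-329,-10],87)
E
```

```text
[ 447.20072529 -327.96077929   15.28029601] [-0.59732274 -0.30091637  0.22019238] 40.200298351206655
 [-0.0025 -0.0013  0.0337] [ 0.002 -0.002  0.001]
```

Call:
{"fn": "apply_moves", "kwargs": {
  "plan": "-0.002 0 0.01 0 0 0; -0.002 0 0.02 0 0 0; -0.002 0 0.03 0 0 0; -0.002 0 0.035 0 0 0; -0.002 0 0.035 0 0 0"
}}

```text
time: 6.6
eef_pos: [449.2, -329.3, -9.9]
tool_rot: [-0.0, 0.026, 1.0, 0.0]
contact_force: [0.7, 0.2, 0.5]
grip_width: 40.0
grip_force: 0.0
```

Call:
{"fn": "apply_moves", "kwargs": {
  "plan": "0 0 0 0 0 0; 0 0 0 0 0 0; 0 0 0 0 0 0; 0 0 0 0 0 0; 0 0 0 0 0 0",
  "grip": 0
}}

```text
time: 7.1
eef_pos: [449.6, -329.6, -9.1]
tool_rot: [0.0, 0.026, 1.0, -0.0]
contact_force: [-1.0, -0.9, 4.3]
grip_width: 3.9
grip_force: 23.7
```

Call:
{"fn": "apply_moves", "kwargs": {
  "plan": "0 0 0 0 0 0; 0 0 0 0 0 0; 0 0 0 0 0 0"
}}

```text
time: 7.4
eef_pos: [449.6, -329.7, -9.1]
tool_rot: [0.0, 0.026, 1.0, -0.0]
contact_force: [-1.6, -0.7, 6.6]
grip_width: 4.1
grip_force: 23.8
```

```bash
python3 - <<'E'
from h import *
s=robot.get_state(); print(s['eef_pos'],s['contact_force'],s['grip_width'],s['grip_force'])
t=np.array([502.5,-142]);u=np.array([-.052,-.9986]); g=t+27*u+48.5*u
go([*g,s['eef_pos'][2]],87)
E
```

```text
[ 449.59751006 -329.66271732   -9.10794028] [-1.60821767 -0.67234184  6.63531508] 4.051172954427563 23.82372196385404
 [-0.0574  0.1529 -0.    ] [-0.  0.  0.]
```

Gripped, with a width of 4 mm. Sliding to the spout.

Call:
{"fn": "apply_moves", "kwargs": {
  "plan": "-0.003 0.01 -0.001 0 0 0; -0.008 0.022 -0.001 0 0 0; -0.013 0.034 -0.001 0 0 0; -0.018 0.046 -0.001 0 0 0; -0.023 0.06 -0.001 0 0 0"
}}

```text
time: 7.9
eef_pos: [469.5, -284.6, -8.6]
tool_rot: [0.0, 0.026, 1.0, -0.0]
contact_force: [-1.2, -3.1, 3.0]
grip_width: 4.0
grip_force: 23.8
```

Call:
{"fn": "apply_moves", "kwargs": {
  "plan": "-0.005 0.012 0 0 0 0; -0.01 0.025 0 0 0 0; -0.015 0.04 0 0 0 0; -0.02 0.052 0 0 0 0; -0.025 0.064 0 0 0 0"
}}

```text
time: 8.4
eef_pos: [490.5, -237.6, -8.6]
tool_rot: [-0.0, 0.026, 1.0, 0.0]
contact_force: [-1.6, -3.5, 2.8]
grip_width: 4.2
grip_force: 23.9
```

Call:
{"fn": "apply_moves", "kwargs": {
  "plan": "-0.004 0.012 0 0 0 0; -0.008 0.022 0 0 0 0; -0.01 0.029 0 0 0 0; -0.01 0.029 0 0 0 0; -0.01 0.029 0 0 0 0"
}}

```text
time: 8.9
eef_pos: [498.7, -216.8, -8.7]
tool_rot: [-0.0, 0.026, 1.0, 0.0]
contact_force: [-0.1, 2.7, 0.5]
grip_width: 3.9
grip_force: 23.1
```

```bash
python3 - <<'E'
from h import *
c,im=snap('wrist','w5'); s=robot.get_state(); print(s['eef_pos'],s['contact_force'],s['grip_width'],s['grip_force'])
# bright rim trace on the right: list rim pixels along some rows
p=s['eef_pos']
print('exp rim centre',proj(c,[p[0]+2.5,p[1]+48.5,45]),'left',proj(c,[p[0],p[1],45]))
E
```

```text
[ 498.67642509 -217.01843794   -8.71298771] [-0.2984808   1.22552845  0.37513118] 4.073926770053576 23.09778976254165
exp rim centre (np.float64(452.99943314510654), np.float64(344.1926524641238)) left (np.float64(311.61703658307636), np.float64(344.3535138604492))
```

Call:
{"fn": "apply_moves", "kwargs": {
  "plan": "0 0 0 0 0 0; 0 0 0 0 0 0; 0 0 -0.02 0 0 0; 0 0 -0.06 0 0 0; 0 0 -0.12 0 0 0",
  "grip": 0.47
}}

```text
time: 9.45
eef_pos: [497.3, -216.7, 80.7]
tool_rot: [-0.002, 0.026, 1.0, 0.001]
contact_force: [1.0, 0.6, 0.3]
grip_width: 40.0
grip_force: 0.0
```

Call:
{"fn": "apply_moves", "kwargs": {
  "plan": "0 0 -0.06 0 0 0; 0 -0.01 -0.12 0 0 0; 0.01 -0.07 -0.16 0 0 0; 0.02 -0.13 -0.16 0 0 0; 0.02 -0.15 -0.16 0 0 0"
}}

```text
time: 9.95
eef_pos: [477.6, -333.0, 203.0]
tool_rot: [0.001, 0.027, 1.0, -0.001]
contact_force: [1.1, 0.2, -0.1]
grip_width: 40.0
grip_force: 0.0
```

```bash
python3 - <<'E'
from h import *
print(robot.get_state()['eef_pos'])
c,im=snap('top','t6'); c2,im2=snap('wrist','w6')
a=cv2.resize(im[185:305,295:415],(480,480),interpolation=cv2.INTER_CUBIC); b=im2[:, :]; b=cv2.resize(b,(320,240)); b=np.vstack([b,cv2.resize(im2[120:360,320:],(320,240))])
cv2.imwrite('pics/t6c.png',np.hstack([a,b])[:,:,::-1])
E
```

```text
[ 477.57467803 -333.01490454  203.0117626 ]
```

View pics/t6c.png

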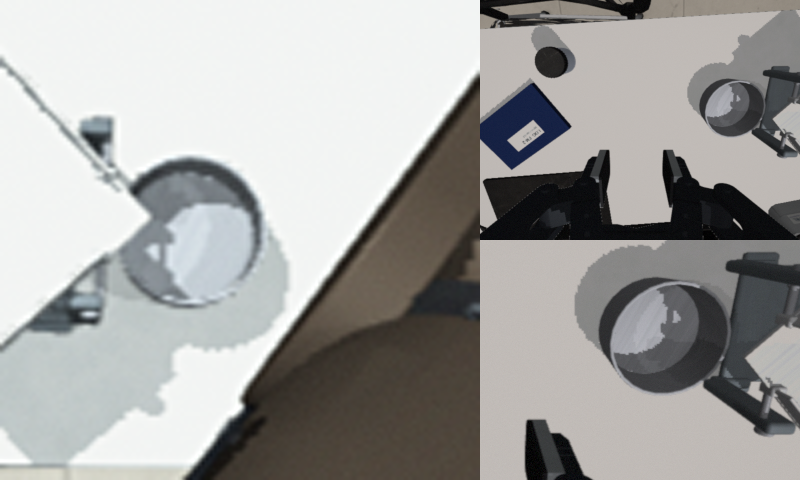

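```bash
python3 - <<'E'
from h import *
c,im=load('t6'); print('dish',ray(c,342.4,242.8,45))
t=np.array([502.5,-142]);u=np.array([-.052,-.9986]);print('target',t+27*u)
go([518,112.5,200],87)
E
```

```text
dish [ 500.59454989 -169.67338522   45.        ]
target [ 501.096  -168.9622]
 [-0.0213  0.5934  0.0015] [-0.001  0.    -0.003]
```

The last view shows the dish under the spout, centred at (500.6,-169.7), about 28 mm ahead of the tip and clear of the posts. Next I go to the bar.

Call:
{"fn": "apply_moves", "kwargs": {
  "plan": "-0.002 0.06 0 0 0 0; -0.004 0.12 0 0 0 0; -0.006 0.18 0 0 0 0; -0.008 0.24 0 0 0 0; -0.011 0.3 0 0 0 0",
  "grip": 0.35
}}

```text
time: 10.55
eef_pos: [497.1, -101.6, 200.9]
tool_rot: [-0.001, 0.026, 1.0, 0.0]
contact_force: [0.2, -0.3, 0.0]
grip_width: 29.3
grip_force: 0.0
```

Call:
{"fn": "apply_moves", "kwargs": {
  "plan": "-0.002 0.06 0 0 0 0; -0.004 0.12 0 0 0 0; -0.006 0.18 0 0 0 0; -0.008 0.24 0 0 0 0; -0.01 0.293 0 0 0 0"
}}

```text
time: 11.05
eef_pos: [515.6, 117.6, 200.9]
tool_rot: [-0.001, 0.026, 1.0, 0.0]
contact_force: [0.6, -0.6, -0.3]
grip_width: 30.1
grip_force: 0.0
```

Call:
{"fn": "apply_moves", "kwargs": {
  "plan": "0 0 0.03 0 0 0; 0 0 0.06 0 0 0; 0 0 0.06 0 0 0; 0 0 0.06 0 0 0"
}}

```text
time: 11.45
eef_pos: [516.1, 115.0, 156.3]
tool_rot: [-0.001, 0.026, 1.0, -0.0]
contact_force: [0.0, -0.1, -1.0]
grip_width: 29.9
grip_force: 0.0
```

```bash
python3 - <<'E'
from h import *
c,im=snap('wrist','w7'); print(robot.get_state()['eef_pos'],robot.get_state()['grip_width'])
print([np.round(proj(c,p),0) for p in ([520,112.5,85],[516-45+45,112.5,85],[563,110,85],[473,115,85])])
# bar edges: rows along bar, find bright/dark transitions near predicted column
g=cv2.cvtColor(im,cv2.COLOR_RGB2GRAY)
for x in (485,495,505,518,530):
    u,v=proj(c,[x,112.5,85]); u,v=int(u),int(v)
    print(x,u,v,g[v,u-24:u+25:2])
E
```

```text
[516.83561752 114.85328408 156.96310582] 29.891534455390964
[array([309., 239.]), array([308., 233.]), array([308., 301.]), array([308., 165.])]
485 305 184 [116 117 118 120 118 118 118 114 117 114  87 122 146 164 178 181 162 141
 182 215 215 214 213 213 214]
495 306 200 [115 117 118 116 117 116 118 117 117 100 104 135 155 172 188 170 150 153
 213 216 212 215 216 214 214]
505 307 216 [120 118 119 118 119 118 120 119 118  89 122 144 166 184 184 157 136 191
 214 214 213 215 215 215 214]
518 308 236 [120 119 117 118 116 116 117 118 103 103 134 156 178 194 168 145 169 214
 214 214 215 213 214 212 215]
530 309 254 [121 121 119 119 121 121 120 117  87 120 148 167 194 186 155 138 210 213
 215 214 215 216 214 215 215]
```

The bar lies at column 308 in the wrist view, within 1 mm of the prediction. Descending and pinching.

Call:
{"fn": "apply_moves", "kwargs": {
  "plan": "0 -0.003 0.04 0 0 0; 0 -0.003 0.08 0 0 0; -0.001 -0.003 0.11 0 0 0; -0.001 -0.003 0.135 0 0 0; -0.001 -0.003 0.152 0 0 0"
}}

```text
time: 12.0
eef_pos: [517.9, 112.2, 42.2]
tool_rot: [0.0, 0.026, 1.0, 0.0]
contact_force: [-0.5, 0.8, 1.3]
grip_width: 29.8
grip_force: 0.0
```

Call:
{"fn": "apply_moves", "kwargs": {
  "plan": "0 0 0 0 0 0; 0 0 0 0 0 0; 0 0 0 0 0 0; 0 0 0 0 0 0; 0 0 0 0 0 0",
  "grip": 0,
  "squeeze": 25
}}

```text
time: 12.5
eef_pos: [517.7, 112.4, 42.9]
tool_rot: [0.0, 0.026, 1.0, 0.0]
contact_force: [-3.3, 3.1, -1.7]
grip_width: 8.4
grip_force: 26.3
```

```bash
python3 - <<'E'
from h import *
s=robot.get_state(); print(s['eef_pos'],s['contact_force'],s['grip_width'],s['grip_force'])
a0=-.09; f=lambda th:np.array([-225*np.cos(th-.09)+15*np.sin(th-.09),225*np.sin(th-.09)+15*np.cos(th-.09)])
for th in np.arange(.1,.75,.1): print(round(th,2),((f(th)-f(0))*[-1,-1]/750).round(4))
E
```

```text
[517.66416352 112.40436036  42.92291306] [-3.2886264   3.10069192 -1.74043733] 8.43029776905476 26.285208463668823
0.1 [-0.0008 -0.03  ]
0.2 [-0.0046 -0.0599]
0.3 [-0.0113 -0.0891]
0.4 [-0.021  -0.1176]
0.5 [-0.0334 -0.145 ]
0.6 [-0.0485 -0.171 ]
0.7 [-0.0661 -0.1953]
```

The width reads 8.4 for a 10 mm bar, so the pinch may be too shallow. I regrip 12 mm lower.

Call:
{"fn": "apply_moves", "kwargs": {
  "plan": "0 0 0 0 0 0; 0 0 0 0 0 0; 0 0 0.008 0 0 0; 0 0 0.016 0 0 0; 0 0 0.016 0 0 0",
  "grip": 0.33
}}

```text
time: 13.0
eef_pos: [517.0, 112.2, 29.4]
tool_rot: [-0.001, 0.026, 1.0, -0.0]
contact_force: [0.1, -0.4, -0.1]
grip_width: 28.5
grip_force: 0.0
```

Call:
{"fn": "apply_moves", "kwargs": {
  "plan": "0 0 0 0 0 0; 0 0 0 0 0 0; 0 0 0 0 0 0; 0 0 0 0 0 0; 0 0 0 0 0 0",
  "grip": 0,
  "squeeze": 25
}}

```text
time: 13.5
eef_pos: [517.5, 112.4, 30.4]
tool_rot: [-0.0, 0.026, 1.0, 0.0]
contact_force: [-0.9, 3.4, -1.7]
grip_width: 8.9
grip_force: 24.3
```

Call:
{"fn": "apply_moves", "kwargs": {
  "plan": "0 0 -0.006 0 0 0; 0 0 -0.012 0 0 0; 0 -0.001 -0.018 0 0 0; 0 -0.001 -0.024 0 0 0; 0 -0.001 -0.03 0 0 0"
}}

```text
time: 14.0
eef_pos: [517.4, 111.8, 53.3]
tool_rot: [-0.0, 0.026, 1.0, 0.0]
contact_force: [-0.8, 2.8, -2.0]
grip_width: 8.9
grip_force: 24.5
```

```bash
python3 - <<'E'
from h import *
s=robot.get_state(); print(s['eef_pos'],s['contact_force'],s['grip_width'],s['grip_force'])
c,im=snap('top','t8'); c0,im0=load('top')
d=np.abs(im.astype(int)-im0).sum(2); print('tray area diff',d[200:235,270:300].mean())
g=cv2.cvtColor(im,cv2.COLOR_RGB2GRAY); g0=cv2.cvtColor(im0,cv2.COLOR_RGB2GRAY)
# tray top corner (x far) edge search
print(g[194:206,293]); print(g0[194:206,293])
E
```

```text
[517.43982916 111.82362055  53.27784848] [-0.77926381  2.84371622 -1.9526127 ] 8.874810476542836 24.467149078845978
tray area diff 24.37238095238095
[243 214 118 106 158 166 166 171 179 189 243 246]
[235 232 211 141 136 154 157 156 210 243 243 242]
```

Call:
{"fn": "apply_moves", "kwargs": {
  "plan": "0 -0.001 -0.009 0 0 0; 0 -0.002 -0.018 0 0 0; 0 -0.0035 -0.027 0 0 0; 0 -0.005 -0.036 0 0 0; 0 -0.0066 -0.0446 0 0 0"
}}

```text
time: 14.55
eef_pos: [517.1, 106.8, 86.8]
tool_rot: [-0.0, 0.026, 1.0, 0.0]
contact_force: [-0.6, 3.4, -2.1]
grip_width: 8.7
grip_force: 24.4
```

Call:
{"fn": "apply_moves", "kwargs": {
  "plan": "0 -0.0023 -0.0087 0 0 0; 0 -0.0048 -0.0174 0 0 0; 0 -0.0075 -0.026 0 0 0; 0 -0.0104 -0.0345 0 0 0; 0 -0.0134 -0.043 0 0 0"
}}

```text
time: 15.05
eef_pos: [516.6, 97.1, 119.1]
tool_rot: [0.0, 0.026, 1.0, 0.0]
contact_force: [-2.1, 8.1, 1.2]
grip_width: 9.2
grip_force: 24.4
```

Call:
{"fn": "apply_moves", "kwargs": {
  "plan": "0 -0.0035 -0.0083 0 0 0; 0 -0.0073 -0.0166 0 0 0; 0 -0.0112 -0.0247 0 0 0; 0 -0.0153 -0.0327 0 0 0; 0 -0.0196 -0.0406 0 0 0"
}}

```text
time: 15.55
eef_pos: [515.8, 82.8, 149.7]
tool_rot: [0.0, 0.026, 1.0, 0.001]
contact_force: [-3.2, 12.8, 4.0]
grip_width: 9.1
grip_force: 24.6
```

Call:
{"fn": "apply_moves", "kwargs": {
  "plan": "0 -0.004 -0.0066 0 0 0; 0 -0.0082 -0.0132 0 0 0; 0 -0.0127 -0.0197 0 0 0; 0 -0.0172 -0.026 0 0 0; 0 -0.0218 -0.0323 0 0 0"
}}

```text
time: 16.05
eef_pos: [514.9, 67.0, 174.2]
tool_rot: [0.0, 0.026, 1.0, 0.001]
contact_force: [-5.9, 18.4, 10.6]
grip_width: 9.0
grip_force: 24.9
```

```bash
python3 - <<'E'
from h import *
s=robot.get_state(); print(s['eef_pos'],s['contact_force'],s['grip_width'],s['grip_force'],s['tool_rot'])
E
```

```text
[514.91990613  66.99445044 174.23279489] [-5.87967125 18.37133353 10.63283044] 9.03889117021996 24.91683840751648 [1.35289002e-04 2.63161039e-02 9.99652977e-01 1.17055608e-03]
```

Call:
{"fn": "apply_moves", "kwargs": {
  "plan": "0 0.003 0.003 0 0 0; 0 0.007 0.007 0 0 0; 0 0.011 0.011 0 0 0; 0 0.014 0.015 0 0 0; 0 0.016 0.019 0 0 0"
}}

```text
time: 16.55
eef_pos: [515.5, 77.7, 158.7]
tool_rot: [-0.0, 0.026, 1.0, 0.0]
contact_force: [-3.9, 4.2, 2.1]
grip_width: 8.8
grip_force: 24.8
```

Call:
{"fn": "apply_moves", "kwargs": {
  "plan": "0 0 0 0 0 0; 0 0 0 0 0 0; 0 0 0 0 0 0; 0 0 0 0 0 0; 0 0 0 0 0 0"
}}

```text
time: 17.05
eef_pos: [515.5, 77.5, 159.1]
tool_rot: [-0.0, 0.026, 1.0, 0.0]
contact_force: [-4.7, 3.1, 0.5]
grip_width: 9.3
grip_force: 24.7
```

Call:
{"fn": "apply_moves", "kwargs": {
  "plan": "0 0 0 0 0 0; 0 0 0 0 0 0; 0 0 0 0 0 0; 0 0 0 0 0 0; 0 0 0 0 0 0"
}}

```text
time: 17.55
eef_pos: [515.5, 77.5, 159.1]
tool_rot: [-0.0, 0.026, 1.0, 0.0]
contact_force: [-4.5, 2.9, -0.3]
grip_width: 9.0
grip_force: 24.7
```

Call:
{"fn": "apply_moves", "kwargs": {
  "plan": "0 0 0 0 0 0; 0 0 0 0 0 0; 0 0 0 0 0 0; 0 0 0 0 0 0; 0 0 0 0 0 0"
}}

```text
time: 18.05
eef_pos: [515.5, 77.5, 159.1]
tool_rot: [-0.0, 0.026, 1.0, 0.0]
contact_force: [-5.3, 3.4, 0.3]
grip_width: 9.3
grip_force: 24.7
```

```bash
python3 - <<'E'
from h import *
for n in ('top','scene'):
    c,im=snap(n,n+'9')
    c0,im0=load('top' if n=='top' else 'scene')
    if n=='scene':
        u,v=map(int,proj(c,[500.6,-169.7,6])); print(u,v); print(im[v-12:v+13:1,u-22:u+23:2,1])
E
```

```text
334 277
[[122  94  97 109  94  94 101 104 105 105 111 113 113 110 109 109 105 103
   98 118 229 243 243]
 [ 97  91 123 121  90  95 100 101 104 107 115 120 119 116 110 109 105 104
   99 106 222 244 242]
 [ 90 106 151 126  87  95 100 102 110 115 123 126 127 124 118 111 106 101
   98 102 209 242 243]
 [ 93 132 162 125  87  96  99 109 119 124 127 129 129 127 127 120 111 102
   98  99 198 242 242]
 [107 154 164 123  87  96 108 120 127 129 130 128 128 127 130 125 115 107
  100  99 196 241 243]
 [132 162 164 124  88  97 117 127 129 131 129 128 126 128 127 128 119 115
  104 101 202 242 243]
 [152 164 162 124  92 106 125 129 131 128 127 126 126 127 129 128 118 122
  107 109 207 243 243]
 [162 164 162 127 105 116 129 130 130 128 128 142 145 144 144 131 117 119
  111 128 205 244 243]
 [163 163 162 127 134 129 130 129 128 126 136 184 193 192 189 154 121 117
  118 146 200 244 243]
 [163 163 162 128 153 150 128 128 127 127 158 228 234 233 231 197 145 127
  130 148 196 244 243]
 [163 162 162 128 143 169 133 125 126 128 184 238 237 237 237 229 192 166
  145 132 199 244 243]
 [162 163 163 133 112 171
[... 633 characters left out ...]
 94 122 212 244 243]
 [179 177 173 167 130  90  95  96  97  98  99 100 101  98  98  99 100  98
   95 136 205 242 243]
 [179 177 179 173 145  97  94  97  98 100 101 101 101 100 101 101  98  98
  103 153 192 240 243]
 [178 179 177 176 161 115  94  97  98  98 101 101 102 102 102 100  98  98
  124 171 186 239 243]
 [179 179 178 179 173 141 101  98  98  99 101 100 102 101 101 100  97 108
  152 179 185 239 243]
 [179 180 178 179 179 164 122 104  99  98  99 101 100 101 100  97 103 130
  172 181 185 240 243]
 [181 179 178 179 179 177 153 126 103 102  99 100 100  98 100 105 124 157
  178 180 185 239 243]
 [179 179 178 179 181 179 174 157 125 115 106 105 104 105 113 126 156 175
  181 179 185 240 243]]
```

Call:
{"fn": "apply_moves", "kwargs": {
  "plan": "0 0 0 0 0 0; 0 0 0 0 0 0; 0 0 0 0 0 0; 0 0 0 0 0 0; 0 0 0 0 0 0"
}}

```text
time: 18.65
eef_pos: [515.5, 77.5, 159.1]
tool_rot: [-0.0, 0.026, 1.0, 0.0]
contact_force: [-4.4, 2.6, 0.2]
grip_width: 8.9
grip_force: 24.7
```

```bash
cat > tr.py <<'E'
from h import *
u=np.array([-.052,-.9986,0]); v=np.array([.9986,-.052,0]); H=np.array([502.5,-142,0])-30*u; 
def T(x,y,z,th):
    a=th-.09; return H+u*(x*np.cos(a)+z*np.sin(a))+v*y+np.array([0,0,90-x*np.sin(a)+z*np.cos(a)])
def floormap(c,im,th):
    # printed map of tray floor: rows from rear corner (x=-180) to spout
    g=cv2.cvtColor(im,cv2.COLOR_RGB2GRAY)
    for x in range(-178,30,8):
        h=min(x+182,30-x)-12
        r=''
        for y in range(-96,97,6):
            if abs(y)>h: r+=' .  '; continue
            p=proj(c,T(x,y,0,th)); i,j=int(round(p[1])),int(round(p[0]))
            r+='%3d '%g[i,j] if 0<=i<480 and 0<=j<640 else ' x  '
        print(r)
E
python3 - <<'E'
from tr import *
c,im=load('top'); print('start'); floormap(c,im,0)
c,im=snap('top','t10'); print('now'); floormap(c,im,.6)
E
```

```text
start
 .   .   .   .   .   .   .   .   .   .   .   .   .   .   .   .   .   .   .   .   .   .   .   .   .   .   .   .   .   .   .   .   .  
 .   .   .   .   .   .   .   .   .   .   .   .   .   .   .   .  131  .   .   .   .   .   .   .   .   .   .   .   .   .   .   .   .  
 .   .   .   .   .   .   .   .   .   .   .   .   .   .   .  220 174 152  .   .   .   .   .   .   .   .   .   .   .   .   .   .   .  
 .   .   .   .   .   .   .   .   .   .   .   .   .   .  177 199 243 174 116  .   .   .   .   .   .   .   .   .   .   .   .   .   .  
 .   .   .   .   .   .   .   .   .   .   .   .  242 241 241 241 242 244 216 138 127  .   .   .   .   .   .   .   .   .   .   .   .  
 .   .   .   .   .   .   .   .   .   .   .  243 240 240 241 240 240 240 241 242 245 183  .   .   .   .   .   .   .   .   .   .   .  
 .   .   .   .   .   .   .   .   .   .  241 240 241 240 240 240 240 240 240 240 241 242 182  .   .   .   .   .   .   .   .   .   .  
 .   .   .   .   .   .   .   .  241 240 240 241 241 241 240 240 240 241 240 240 240 240 241 221 178  .   .   .   .   .   .   .   .  
 .   .   .   .   .   .   .  24
[... 5123 characters left out ...]
  .   .   .   .   .   .   .   .   .  
 .   .   .   .   .   .   .   .   .   .   .   .  228 224 224 225 226 227 226 227 228  .   .   .   .   .   .   .   .   .   .   .   .  
 .   .   .   .   .   .   .   .   .   .   .   .   .  227 225 224 225 226 225 226  .   .   .   .   .   .   .   .   .   .   .   .   .  
 .   .   .   .   .   .   .   .   .   .   .   .   .   .  226 225 222 225 225  .   .   .   .   .   .   .   .   .   .   .   .   .   .  
 .   .   .   .   .   .   .   .   .   .   .   .   .   .   .   .  225  .   .   .   .   .   .   .   .   .   .   .   .   .   .   .   .  
 .   .   .   .   .   .   .   .   .   .   .   .   .   .   .   .   .   .   .   .   .   .   .   .   .   .   .   .   .   .   .   .   .
```

The tray floor map shows no balls left in the tray. I lower it along the same arc.

Call:
{"fn": "apply_moves", "kwargs": {
  "plan": "0 0.0045 0.0075 0 0 0; 0 0.0085 0.0155 0 0 0; 0 0.0122 0.0235 0 0 0; 0 0.0157 0.0317 0 0 0; 0 0.019 0.04 0 0 0"
}}

```text
time: 19.2
eef_pos: [516.5, 93.0, 129.2]
tool_rot: [0.0, 0.026, 1.0, 0.001]
contact_force: [-6.4, 16.0, 5.8]
grip_width: 8.9
grip_force: 25.9
```

Call:
{"fn": "apply_moves", "kwargs": {
  "plan": "0 0.0038 0.0083 0 0 0; 0 0.0073 0.0167 0 0 0; 0 0.0105 0.0252 0 0 0; 0 0.0134 0.0337 0 0 0; 0 0.016 0.0423 0 0 0"
}}

```text
time: 19.7
eef_pos: [517.1, 104.2, 97.2]
tool_rot: [-0.0, 0.026, 1.0, 0.0]
contact_force: [-3.5, 6.3, 0.9]
grip_width: 9.0
grip_force: 25.6
```

Call:
{"fn": "apply_moves", "kwargs": {
  "plan": "0 0.0023 0.0087 0 0 0; 0 0.0044 0.0175 0 0 0; 0 0.0061 0.0263 0 0 0; 0 0.0076 0.0352 0 0 0; 0 0.0088 0.0441 0 0 0"
}}

```text
time: 20.2
eef_pos: [517.4, 110.7, 64.1]
tool_rot: [-0.0, 0.026, 1.0, 0.0]
contact_force: [-3.3, 6.4, -0.8]
grip_width: 8.8
grip_force: 25.8
```

Call:
{"fn": "apply_moves", "kwargs": {
  "plan": "0 0.001 0.009 0 0 0; 0 0.0018 0.018 0 0 0; 0 0.0024 0.027 0 0 0; 0 0.0027 0.036 0 0 0; 0 0.0027 0.045 0 0 0"
}}

```text
time: 20.7
eef_pos: [517.6, 112.4, 30.2]
tool_rot: [-0.0, 0.026, 1.0, -0.0]
contact_force: [-4.3, 4.2, 17.0]
grip_width: 9.1
grip_force: 28.9
```

Call:
{"fn": "apply_moves", "kwargs": {
  "plan": "0 0 0 0 0 0; 0 0 0 0 0 0"
}}

```text
time: 20.9
eef_pos: [517.6, 112.4, 30.3]
tool_rot: [-0.0, 0.026, 1.0, 0.0]
contact_force: [-3.3, 4.3, -2.6]
grip_width: 9.0
grip_force: 26.4
```

Resting. I release, rise clear, and inspect the dish from the wrist by numbers.

Call:
{"fn": "apply_moves", "kwargs": {
  "plan": "0 0 0 0 0 0; 0 0 0 0 0 0; 0 0 0 0 0 0; 0 0 -0.02 0 0 0; 0 0 -0.05 0 0 0",
  "grip": 0.33
}}

```text
time: 21.4
eef_pos: [516.9, 112.1, 67.6]
tool_rot: [-0.001, 0.026, 1.0, -0.0]
contact_force: [1.7, 0.2, 0.5]
grip_width: 28.5
grip_force: 0.0
```

Call:
{"fn": "apply_moves", "kwargs": {
  "plan": "0 0 -0.05 0 0 0; 0 0 -0.1 0 0 0; 0 0 -0.15 0 0 0; 0 0 -0.2 0 0 0; 0 0 -0.22 0 0 0"
}}

```text
time: 21.9
eef_pos: [519.2, 112.5, 236.8]
tool_rot: [0.003, 0.026, 1.0, 0.0]
contact_force: [-0.1, -0.2, -0.4]
grip_width: 28.1
grip_force: 0.0
```

Call:
{"fn": "apply_moves", "kwargs": {
  "plan": "0 -0.06 0 0 0 0; 0 -0.12 0 0 0 0; 0 -0.18 0 0 0 0; 0 -0.24 0 0 0 0; 0 -0.3 0 0 0 0"
}}

```text
time: 22.4
eef_pos: [505.6, -114.2, 233.3]
tool_rot: [0.0, 0.026, 1.0, -0.0]
contact_force: [0.7, -0.4, 0.7]
grip_width: 28.2
grip_force: 0.0
```

Call:
{"fn": "apply_moves", "kwargs": {
  "plan": "0 -0.06 0 0 0 0; 0 -0.12 0 0 0 0; 0 -0.14 0 0 0 0; 0 -0.14 0 0 0 0; 0 -0.14 0 0 0 0"
}}

```text
time: 22.9
eef_pos: [500.2, -216.7, 232.9]
tool_rot: [-0.0, 0.026, 1.0, 0.0]
contact_force: [-0.1, 0.2, 0.2]
grip_width: 28.4
grip_force: 0.0
```

```bash
python3 - <<'E'
from tr import *
s=robot.get_state(); print(s['eef_pos'],s['contact_force'])
c,im=snap('wrist','w11'); 
g=cv2.cvtColor(im,cv2.COLOR_RGB2GRAY)
for z in (11,):
  for x in range(458,545,4):
    r=''
    for y in range(-124,-218,-4):
        if np.hypot(x-500.6,y+169.7)>46: r+=' .  ';continue
        p=proj(c,[x,y,z]); i,j=int(round(p[1])),int(round(p[0])); r+='%3d '%g[i,j] if 0<=i<480 and 0<=j<640 else ' x  '
    print(r)
E
```

```text
[ 500.20800711 -216.67145046  232.86237146] [-0.05798304  0.18639932  0.16582065]
 .   .   .   .   .   .   .   .  137 144 146 150 149 141  79  67  .   .   .   .   .   .   .   .  
 .   .   .   .   .   .  140  71  79  85  85  82 126 142 136 145 135  61  .   .   .   .   .   .  
 .   .   .   .   74  43  89  90  93  89  85 120 139 140 139 140 136 137 126  78  .   .   .   .  
 .   .   .   51  52  97  95  94  99  95 110 144 137 139 143 138 116  97  86 145  67  .   .   .  
 .   .   .   43  94  96  95  98  95  95 151 152 140 140 140  86 112 136 105  64 153  .   .   .  
 .   .   44  85  94  97  96  95  94  96 151 155 147 140  81  86 102 144 113  83 132 143  .   .  
 .   43  50  92  89  97  97  94  97 149 148 154 147 114 114  85  79  88  84  86 114 129  .   .  
 .   44  88  92  96  93  97  99  94 156 148 153 144 121 149 117  66  84  75  85 119  81 151  .  
 .   47  94  92  96  90 148  98  93 155 153 150 143 130 137 110 110 124 108  65  83  77  67  .  
 .   60  96  92  92  96 149 101  98 150 156 151 155 155 150 142 128 144 119  81 123 127  85  .  
 43  73  95  93  91  93  97  92  95 101 154 154 
[... 413 characters left out ...]
40 139 140 139 133  .  
 .   49  89  92  95  97  93  92  94  91 123 154 148 155 149 147 143 145 142 141 142 139  90  .  
 .   .   63  90  95  94  93  92  92  91  93  99 103 142 153 144 142 144 139 140 127  87  .   .  
 .   .   51  90  92  92  97  93  91  94  89  94  96  92  95  85  85  94  86  83  84  57  .   .  
 .   .   .   52  91  92  95  91  91  93  90  94  92  96  95  85  83  86  83  85  81  .   .   .  
 .   .   .   .   57  92  93  94  91  93  95  92  98  96  82  84  84  86  86  82  .   .   .   .  
 .   .   .   .   .   60  86  93  92  90  91  92  93  84  83  86  85  81  65  .   .   .   .   .  
 .   .   .   .   .   .   .   62  87  90  92  92  81  87  84  85 108  .   .   .   .   .   .   .
```

```bash
python3 - <<'E'
from tr import *
c,im=load('w11'); g=cv2.cvtColor(im,cv2.COLOR_RGB2GRAY)
# rectify plane z=11, 4px/mm around dish
src=[];W=[(450,-120),(550,-120),(550,-220),(450,-220)]
src=np.float32([proj(c,[x,y,11]) for x,y in W]); dst=np.float32([[(-120-y)*4,(x-450)*4] for x,y in W])
r=cv2.warpPerspective(g,cv2.getPerspectiveTransform(src,dst),(400,400),flags=cv2.INTER_CUBIC)
for p2 in (16,12,9):
  h=cv2.HoughCircles(cv2.GaussianBlur(r,(0,0),3),cv2.HOUGH_GRADIENT,1,44,param1=60,param2=p2,minRadius=24,maxRadius=33)
  if h is not None: print(p2,[(round(450+b/4),round(-120-a/4),round(rr/4,1)) for a,b,rr in h[0]][:9])
for i in range(20,190,6): print(' '.join('%3d'%x for x in r[i,200:372:6]))
# look for stray balls in the top view, desk area around stand
c,im=snap('top','t12'); floor=None
c0,im0=load('t6'); d=np.abs(im.astype(int)-im0).sum(2).astype(np.uint8)
n,l,st,ce=cv2.connectedComponentsWithStats((d>60).astype(np.uint8))
for k in range(1,n):
    if st[k,4]>8: print(st[k],ce[k].round(0))
E
```

```text
12 [(474, -194, np.float32(8.1))]
9 [(476, -200, np.float32(8.1)), (530, -206, np.float32(8.1)), (472, -144, np.float32(7.1))]
103 108 117 123 122 121 123 128 132 132 133 132 132 131 133 133 132 132 132 133 131 131 130 131 132 132 132 133 132
 95  91  86  80  77  70  69  84 101 120 122 132 131 131 130 131 132 133 133 133 132 131 133 131 132 131 130 131 132
151 148 144 143 145 126  99  81  63  64  68  90 111 122 132 132 131 133 133 133 133 133 133 133 133 133 132 133 134
126 130 145 146 153 151 150 145 130 113  91  71  58  70 100 126 134 132 133 134 135 134 134 134 133 132 133 132 134
 87  94 132 142 145 138 146 148 158 153 144 140 112  79  58  77 108 129 137 134 134 134 133 135 135 132 133 133 132
 96 128 136 142 142 141 138 132 138 137 148 155 151 134 102  71  60  85 114 130 134 133 134 132 133 133 133 133 134
116 138 138 139 143 141 141 137 138 136 138 141 149 151 151 130  91  61  59 101 129 132 133 132 133 133 134 133 135
136 140 138 138 140 143 139 138 138 140 136 136 136 140 147 150 144 123  82  61  93 127 135 134 134 135 131 131 133
137 139 140 138 139 143 142 139 139 138 140 1
[... 2516 characters left out ...]
 10  60] [133. 194.]
[155 190   6   7  14] [157. 192.]
[162 191  13  12  43] [168. 196.]
[121 192   5   5  11] [123. 194.]
[541 192   6   5   9] [544. 194.]
[150 204   3   7  11] [151. 207.]
[250 225  17  19 124] [258. 234.]
[412 261   6   4  15] [414. 262.]
[367 271   6   3   9] [370. 272.]
[376 271   4   4  13] [378. 272.]
[342 280   4   6   9] [343. 283.]
[124 305  17   3  30] [132. 306.]
[142 305  17   3  24] [150. 306.]
[470 304   5   5  15] [472. 306.]
[176 317   9   7  27] [180. 320.]
[ 42 375  10  15  80] [ 47. 382.]
[ 15 417   2   7  11] [ 15. 420.]
[ 58 429   7   5  18] [ 61. 431.]
[ 60 428   9  10  30] [ 65. 434.]
[ 57 445   8   6  13] [ 60. 448.]
[ 35 453   4   4   9] [ 37. 455.]
```

The rectified wrist view shows four separate shaded spheres in the dish, near (476,-192), (488,-180), (492,-192) and (497,-206). All are within 37 mm of its axis. The tray is empty and at rest, and the gripper is clear.

```bash
python3 -c "
from rig import robot
print(robot.hand_in())"
```

```text
the job is handed in; nothing more can be done
None
```

I handed the job in with all four balls in the dish under the spout, the tray lowered back to rest and the gripper clear; the simulator returned no verdict.

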